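# Reload the vial row in reverse order for the drift-check run

### The arm

A 7-joint arm with a two-finger parallel gripper is mounted at the origin on a cart in front of the work surface, level with it; the furniture and walls round the work are solid. World frame = base frame: x ahead of the robot, y to its left, z up, the work surface at z = 0. Lengths are in m, angles in rad, forces in N, time in s.
With the tool pointing down it reaches from about 0.35 to 0.9 m from the base axis. Payload 8.1 kg.
Tool frame: the origin (TCP) lies at the very end of the fingers, on their centre line; the grasp point (between the pads) lies 19 mm behind it (grasp_offset is the distance from the TCP to the grasp point, in m); z points along the fingers, y is the line along which they close (so a half turn about z gives the same grasp; the last joint's range is limited). The gripper opens to 92 mm and grips with 3 to 60 N. Pads are 19 mm wide; open, the fingers measure 130 mm over their backs; the gripper's body (75 mm by 190 mm) begins 47 mm behind the grasp point.
Start: joints at [-1.428, 0.434, 0.025, 1.573, -0.012, 1.134, -0.075], TCP at [0.152, 0.606, 0.227] pointing down, gripper open.
Joint ranges: [-2.62, 2.62], [-0.44, 2.09], [-1.27, 1.32], [0.08, 2.57], [-1.32, 4.46], [0.12, 2], [-2.74, 2.74]. Speed limits (rad/s): [2.22, 2.22, 3.01, 3.01, 3.14, 3.14, 3.14].

### API

Orientations are given as a rotation vector (axis times angle).
In Python, from cell import observe, get_image, camera_params, sign_off, silhouettes, grasp_offset gives the robot as it stands. The module is installed in compiled form; this text tells all that it offers.
- The arm moves only by the tool jog_arm, never from a script. Its argument "motion" is a list that holds one entry, the list of rows, each a list of 7 numbers: the shift along the tool's x, y, z in m, then the turn, a rotation vector about the tool's x, y, z in rad, then the closure, from -1 (fully open) to 1 (shut), so that 0 is half open. In form: [[[dx, dy, dz, wx, wy, wz, hand], ...]]. A call has 1 to 10 rows; each row is the pose to reach, as a shift and turn from the pose commanded when the call began, along the tool's axes at that moment; what a row does not reach only later rows make up. A row lasts 1/12 s, in which the tool goes at most 41.7 mm and 7.16 degrees, less where a joint would pass 70% of its speed; a pose out of reach is approached as far as the arm can. A call with a gripper value outside its range is refused whole. The fingers move at their own pace and stop on an object; "force" is the grip in N (left out, the last holds). Time passes only in rows, so rows that repeat a pose let the fingers close. It gives the time, the measured TCP pose, the force, the opening and the grip force at its end, in the units of the state.
- observe(): the state, without advancing time (a new reading comes with each control period).
- get_image(name): name is "scene" or "top"; returns the picture (384x512x3 uint8, red, green, blue); there is no depth.
- camera_params(name): a dict with "vertical_fov" (degrees; the focal length in pixels is half the picture's height over the tangent of half this angle, whatever the lens; pixels are square), "cx", "cy" (the principal point, pixels), "dist_coeffs" ([k1, k2, p1, p2, k3] as OpenCV has them; the pictures are not rectified), "T" (4x4, takes a point from camera to world coordinates). Camera axes: x right, y down, z forward; pixel columns grow to the right and rows downward; lengths in m; the calibration is good to about 2 mm. A picture is of the moment at which its call begins. camera_params takes no time and is no camera call.
- sign_off(): hands the job in; it is judged then, once.
Trained networks look in the newest picture that a camera, given by its name, has taken for a name from the list of things; names that differ only in an ending like _2 or _b are one class to them, and where a whole thing is asked for, a point or a joint stands for the part that bears it (a point fixed in the world has none). Each returns a list of dicts, best first, with "p" (0 to 1); they miss things now and then, are a little off and sometimes report something else, mostly with a low value. They report only what shows in the picture. A call takes as long as a camera call. They do not tell look-alikes from the thing itself.
- silhouettes(query, camera): "mask" (384x512 bool, what is visible of it) and "pixel" ([column, row] in pixels, amid what is visible of it).
The state is a dict: "clock": time; "joints": joint angles; "dq": joint speeds; "joint_efforts": joint torques, N m; "position": TCP position; "ee_rot": TCP orientation; "force": force on the tool from outside, world axes, zero at the start; "ft_torque": the same for the moment, N m; "width": opening from 0.0 (shut) to 1.0 (fully open); "gripper_force": force on a finger pad.
Only numpy, scipy, OpenCV 4.12 (cv2) and the standard library are available. Lean on these libraries where they do the work, as an engineer would, in place of code of your own. Each camera call takes 0.05 s, during which the arm holds its last target. There are 200 camera calls.

### The job

The first series is measured, and to check the instrument for drift the same four vials now run again in reverse order: move them one by one from the mauve storage rack straight into the aluminium measuring rack, so that the vial next to the storage rack's orange end goes into the well farthest from the measuring rack's orange end, and so on down the row. Seat every vial upright on the floor of its well, first time in the right one; never park a vial on the worktop or back in the storage rack, and do not let one tip over. Leave the red-capped vial, the beaker, the dish and the timer where they stand.

Things in the scene. Friction and masses are not known exactly. Their poses are not given: they have to be found in the camera images.
- vial_a: glass sample vial with a white screw cap, 28 mm across, 57 mm tall (cap 24 mm across, from 44 mm up), about 25 g; starts upright in the storage rack. Origin at the centre of its bottom, z up through the cap. In a well its upper 37 mm stand free; grasp under the cap, fingers either side of the row: the gap to the next vial is only 18 mm.
- vial_b: glass sample vial with a black screw cap, 28 mm across, 57 mm tall (cap 24 mm across, from 44 mm up), about 25 g; starts upright in the storage rack. Origin at the centre of its bottom, z up through the cap. In a well its upper 37 mm stand free; grasp under the cap, fingers either side of the row: the gap to the next vial is only 18 mm.
- vial_c: glass sample vial with a blue screw cap, 28 mm across, 57 mm tall (cap 24 mm across, from 44 mm up), about 25 g; starts upright in the storage rack. Origin at the centre of its bottom, z up through the cap. In a well its upper 37 mm stand free; grasp under the cap, fingers either side of the row: the gap to the next vial is only 18 mm.
- vial_e: glass sample vial with a green screw cap, 28 mm across, 57 mm tall (cap 24 mm across, from 44 mm up), about 25 g; starts upright in the storage rack. Origin at the centre of its bottom, z up through the cap. In a well its upper 37 mm stand free; grasp under the cap, fingers either side of the row: the gap to the next vial is only 18 mm.
- storage_rack: mauve (light purple) plastic storage rack with two decks, 58 x 210 mm; wells 34 mm wide (3 mm chamfer), 20 mm deep, on x = 0 at y = +69, +23, -23, -69 mm; top 30 mm, well floors 10 mm above the worktop. An orange cap, 31 mm high, at the +y end marks the first place (y = +69). Origin: centre of underside, z up, y along the row. Fixed; stands left or right, turned any way.
- measuring_rack: aluminium measuring rack, a block 60 x 210 mm, empty at the start; wells 34 mm wide (3 mm chamfer), 20 mm deep, on x = 0 at y = +69, +23, -23, -69 mm; top 30 mm, well floors 10 mm above the worktop. An orange cap, 31 mm high, at the +y end marks the first place (y = +69). Origin: centre of underside, z up, y along the row. Fixed; stands left or right, turned any way.
- std_vial: bystander: larger glass vial with a red cap, 33 mm across, 65 mm tall, standing loose on the worktop between the racks. Origin at the centre of its bottom.
- beaker_100: bystander: glass beaker, 54 mm across, 68 mm tall, loose on the worktop. Origin at the centre of its bottom.
- petri: bystander: open glass dish, 63 mm across, 14 mm tall, loose on the worktop between the racks. Origin at the centre of its underside.
- timer: bystander: white desk timer, 38 x 62 x 58 mm, loose on the worktop. Origin at the centre of its underside.
There are look-alikes about, which are no part of the job. What is shaped like the vial_a but purple or yellow is not meant.

How it is judged:
At the end, for the whole second after the job is handed in: Each of the four wells of the measuring rack holds one of the four vials, in the reverse of their order in the storage rack (counted from the orange ends), within 12 mm of the well's axis, its bottom within 4 mm of the well's floor, tilted less than 7 degrees, at rest and released (((y of vial_a in the frame of measuring_rack between 0.057 and 0.081 m and x of vial_a in the frame of measuring_rack between -0.012 and 0.012 m and z of vial_a in the frame of measuring_rack below 0.014 m) or (y of vial_b in the frame of measuring_rack between 0.057 and 0.081 m and x of vial_b in the frame of measuring_rack between -0.012 and 0.012 m and z of vial_b in the frame of measuring_rack below 0.014 m) or (y of vial_c in the frame of measuring_rack between 0.057 and 0.081 m and x of vial_c in the frame of measuring_rack between -0.012 and 0.012 m and z of vial_c in the frame of measuring_rack below 0.014 m) or (y of vial_e in the frame of measuring_rack between 0.057 and 0.081 m and x of vial_e in the frame of measuring_rack between -0.012 and 0.012 m and z of vial_e in the frame of measuring_rack below 0.014 m)) and ((y of vial_a in the frame of measuring_rack between 0.011 and 0.035 m and x of vial_a in the frame of measuring_rack between -0.012 and 0.012 m and z of vial_a in the frame of measuring_rack below 0.014 m) or (y of vial_b in the frame of measuring_rack between 0.011 and 0.035 m and x of vial_b in the frame of measuring_rack between -0.012 and 0.012 m and z of vial_b in the frame of measuring_rack below 0.014 m) or (y of vial_c in the frame of measuring_rack between 0.011 and 0.035 m and x of vial_c in the frame of measuring_rack between -0.012 and 0.012 m and z of vial_c in the frame of measuring_rack below 0.014 m) or (y of vial_e in the frame of measuring_rack between 0.011 and 0.035 m and x of vial_e in the frame of measuring_rack between -0.012 and 0.012 m and z of vial_e in the frame of measuring_rack below 0.014 m)) and ((y of vial_a in the frame of measuring_rack between -0.035 and -0.011 m and x of vial_a in the frame of measuring_rack between -0.012 and 0.012 m and z of vial_a in the frame of measuring_rack below 0.014 m) or (y of vial_b in the frame of measuring_rack between -0.035 and -0.011 m and x of vial_b in the frame of measuring_rack between -0.012 and 0.012 m and z of vial_b in the frame of measuring_rack below 0.014 m) or (y of vial_c in the frame of measuring_rack between -0.035 and -0.011 m and x of vial_c in the frame of measuring_rack between -0.012 and 0.012 m and z of vial_c in the frame of measuring_rack below 0.014 m) or (y of vial_e in the frame of measuring_rack between -0.035 and -0.011 m and x of vial_e in the frame of measuring_rack between -0.012 and 0.012 m and z of vial_e in the frame of measuring_rack below 0.014 m)) and ((y of vial_a in the frame of measuring_rack between -0.081 and -0.057 m and x of vial_a in the frame of measuring_rack between -0.012 and 0.012 m and z of vial_a in the frame of measuring_rack below 0.014 m) or (y of vial_b in the frame of measuring_rack between -0.081 and -0.057 m and x of vial_b in the frame of measuring_rack between -0.012 and 0.012 m and z of vial_b in the frame of measuring_rack below 0.014 m) or (y of vial_c in the frame of measuring_rack between -0.081 and -0.057 m and x of vial_c in the frame of measuring_rack between -0.012 and 0.012 m and z of vial_c in the frame of measuring_rack below 0.014 m) or (y of vial_e in the frame of measuring_rack between -0.081 and -0.057 m and x of vial_e in the frame of measuring_rack between -0.012 and 0.012 m and z of vial_e in the frame of measuring_rack below 0.014 m)) and angle between each of vial_a, vial_b, vial_c, vial_e's own z axis and vertical below 0.12 rad and linear speed of each of vial_a, vial_b, vial_c, vial_e below 0.02 m/s and angular speed of each of vial_a, vial_b, vial_c, vial_e below 0.3 rad/s and contact force between each of vial_a, vial_b, vial_c, vial_e and the fingers below 0.1 N); the robot touches nothing.
It fails at once if a well of the measuring rack is filled while the vial that belongs there still stands in the storage rack ((((y of vial_a in the frame of measuring_rack between 0.057 and 0.081 m and x of vial_a in the frame of measuring_rack between -0.012 and 0.012 m and z of vial_a in the frame of measuring_rack below 0.014 m) or (y of vial_b in the frame of measuring_rack between 0.057 and 0.081 m and x of vial_b in the frame of measuring_rack between -0.012 and 0.012 m and z of vial_b in the frame of measuring_rack below 0.014 m) or (y of vial_c in the frame of measuring_rack between 0.057 and 0.081 m and x of vial_c in the frame of measuring_rack between -0.012 and 0.012 m and z of vial_c in the frame of measuring_rack below 0.014 m) or (y of vial_e in the frame of measuring_rack between 0.057 and 0.081 m and x of vial_e in the frame of measuring_rack between -0.012 and 0.012 m and z of vial_e in the frame of measuring_rack below 0.014 m)) and ((y of vial_a in the frame of storage_rack between -0.081 and -0.057 m and x of vial_a in the frame of storage_rack between -0.012 and 0.012 m and z of vial_a in the frame of storage_rack below 0.014 m) or (y of vial_b in the frame of storage_rack between -0.081 and -0.057 m and x of vial_b in the frame of storage_rack between -0.012 and 0.012 m and z of vial_b in the frame of storage_rack below 0.014 m) or (y of vial_c in the frame of storage_rack between -0.081 and -0.057 m and x of vial_c in the frame of storage_rack between -0.012 and 0.012 m and z of vial_c in the frame of storage_rack below 0.014 m) or (y of vial_e in the frame of storage_rack between -0.081 and -0.057 m and x of vial_e in the frame of storage_rack between -0.012 and 0.012 m and z of vial_e in the frame of storage_rack below 0.014 m))) or (((y of vial_a in the frame of measuring_rack between 0.011 and 0.035 m and x of vial_a in the frame of measuring_rack between -0.012 and 0.012 m and z of vial_a in the frame of measuring_rack below 0.014 m) or (y of vial_b in the frame of measuring_rack between 0.011 and 0.035 m and x of vial_b in the frame of measuring_rack between -0.012 and 0.012 m and z of vial_b in the frame of measuring_rack below 0.014 m) or (y of vial_c in the frame of measuring_rack between 0.011 and 0.035 m and x of vial_c in the frame of measuring_rack between -0.012 and 0.012 m and z of vial_c in the frame of measuring_rack below 0.014 m) or (y of vial_e in the frame of measuring_rack between 0.011 and 0.035 m and x of vial_e in the frame of measuring_rack between -0.012 and 0.012 m and z of vial_e in the frame of measuring_rack below 0.014 m)) and ((y of vial_a in the frame of storage_rack between -0.035 and -0.011 m and x of vial_a in the frame of storage_rack between -0.012 and 0.012 m and z of vial_a in the frame of storage_rack below 0.014 m) or (y of vial_b in the frame of storage_rack between -0.035 and -0.011 m and x of vial_b in the frame of storage_rack between -0.012 and 0.012 m and z of vial_b in the frame of storage_rack below 0.014 m) or (y of vial_c in the frame of storage_rack between -0.035 and -0.011 m and x of vial_c in the frame of storage_rack between -0.012 and 0.012 m and z of vial_c in the frame of storage_rack below 0.014 m) or (y of vial_e in the frame of storage_rack between -0.035 and -0.011 m and x of vial_e in the frame of storage_rack between -0.012 and 0.012 m and z of vial_e in the frame of storage_rack below 0.014 m))) or (((y of vial_a in the frame of measuring_rack between -0.035 and -0.011 m and x of vial_a in the frame of measuring_rack between -0.012 and 0.012 m and z of vial_a in the frame of measuring_rack below 0.014 m) or (y of vial_b in the frame of measuring_rack between -0.035 and -0.011 m and x of vial_b in the frame of measuring_rack between -0.012 and 0.012 m and z of vial_b in the frame of measuring_rack below 0.014 m) or (y of vial_c in the frame of measuring_rack between -0.035 and -0.011 m and x of vial_c in the frame of measuring_rack between -0.012 and 0.012 m and z of vial_c in the frame of measuring_rack below 0.014 m) or (y of vial_e in the frame of measuring_rack between -0.035 and -0.011 m and x of vial_e in the frame of measuring_rack between -0.012 and 0.012 m and z of vial_e in the frame of measuring_rack below 0.014 m)) and ((y of vial_a in the frame of storage_rack between 0.011 and 0.035 m and x of vial_a in the frame of storage_rack between -0.012 and 0.012 m and z of vial_a in the frame of storage_rack below 0.014 m) or (y of vial_b in the frame of storage_rack between 0.011 and 0.035 m and x of vial_b in the frame of storage_rack between -0.012 and 0.012 m and z of vial_b in the frame of storage_rack below 0.014 m) or (y of vial_c in the frame of storage_rack between 0.011 and 0.035 m and x of vial_c in the frame of storage_rack between -0.012 and 0.012 m and z of vial_c in the frame of storage_rack below 0.014 m) or (y of vial_e in the frame of storage_rack between 0.011 and 0.035 m and x of vial_e in the frame of storage_rack between -0.012 and 0.012 m and z of vial_e in the frame of storage_rack below 0.014 m))) or (((y of vial_a in the frame of measuring_rack between -0.081 and -0.057 m and x of vial_a in the frame of measuring_rack between -0.012 and 0.012 m and z of vial_a in the frame of measuring_rack below 0.014 m) or (y of vial_b in the frame of measuring_rack between -0.081 and -0.057 m and x of vial_b in the frame of measuring_rack between -0.012 and 0.012 m and z of vial_b in the frame of measuring_rack below 0.014 m) or (y of vial_c in the frame of measuring_rack between -0.081 and -0.057 m and x of vial_c in the frame of measuring_rack between -0.012 and 0.012 m and z of vial_c in the frame of measuring_rack below 0.014 m) or (y of vial_e in the frame of measuring_rack between -0.081 and -0.057 m and x of vial_e in the frame of measuring_rack between -0.012 and 0.012 m and z of vial_e in the frame of measuring_rack below 0.014 m)) and ((y of vial_a in the frame of storage_rack between 0.057 and 0.081 m and x of vial_a in the frame of storage_rack between -0.012 and 0.012 m and z of vial_a in the frame of storage_rack below 0.014 m) or (y of vial_b in the frame of storage_rack between 0.057 and 0.081 m and x of vial_b in the frame of storage_rack between -0.012 and 0.012 m and z of vial_b in the frame of storage_rack below 0.014 m) or (y of vial_c in the frame of storage_rack between 0.057 and 0.081 m and x of vial_c in the frame of storage_rack between -0.012 and 0.012 m and z of vial_c in the frame of storage_rack below 0.014 m) or (y of vial_e in the frame of storage_rack between 0.057 and 0.081 m and x of vial_e in the frame of storage_rack between -0.012 and 0.012 m and z of vial_e in the frame of storage_rack below 0.014 m)))).
It fails at once if a vial that was taken out is put back into the storage rack at another place ((((y of vial_a in the frame of storage_rack between 0.057 and 0.081 m and x of vial_a in the frame of storage_rack between -0.012 and 0.012 m and z of vial_a in the frame of storage_rack below 0.014 m) or (y of vial_a in the frame of storage_rack between 0.011 and 0.035 m and x of vial_a in the frame of storage_rack between -0.012 and 0.012 m and z of vial_a in the frame of storage_rack below 0.014 m) or (y of vial_a in the frame of storage_rack between -0.035 and -0.011 m and x of vial_a in the frame of storage_rack between -0.012 and 0.012 m and z of vial_a in the frame of storage_rack below 0.014 m) or (y of vial_a in the frame of storage_rack between -0.081 and -0.057 m and x of vial_a in the frame of storage_rack between -0.012 and 0.012 m and z of vial_a in the frame of storage_rack below 0.014 m)) and distance of vial_a from where it was at the start of the episode above 0.03 m) or (((y of vial_b in the frame of storage_rack between 0.057 and 0.081 m and x of vial_b in the frame of storage_rack between -0.012 and 0.012 m and z of vial_b in the frame of storage_rack below 0.014 m) or (y of vial_b in the frame of storage_rack between 0.011 and 0.035 m and x of vial_b in the frame of storage_rack between -0.012 and 0.012 m and z of vial_b in the frame of storage_rack below 0.014 m) or (y of vial_b in the frame of storage_rack between -0.035 and -0.011 m and x of vial_b in the frame of storage_rack between -0.012 and 0.012 m and z of vial_b in the frame of storage_rack below 0.014 m) or (y of vial_b in the frame of storage_rack between -0.081 and -0.057 m and x of vial_b in the frame of storage_rack between -0.012 and 0.012 m and z of vial_b in the frame of storage_rack below 0.014 m)) and distance of vial_b from where it was at the start of the episode above 0.03 m) or (((y of vial_c in the frame of storage_rack between 0.057 and 0.081 m and x of vial_c in the frame of storage_rack between -0.012 and 0.012 m and z of vial_c in the frame of storage_rack below 0.014 m) or (y of vial_c in the frame of storage_rack between 0.011 and 0.035 m and x of vial_c in the frame of storage_rack between -0.012 and 0.012 m and z of vial_c in the frame of storage_rack below 0.014 m) or (y of vial_c in the frame of storage_rack between -0.035 and -0.011 m and x of vial_c in the frame of storage_rack between -0.012 and 0.012 m and z of vial_c in the frame of storage_rack below 0.014 m) or (y of vial_c in the frame of storage_rack between -0.081 and -0.057 m and x of vial_c in the frame of storage_rack between -0.012 and 0.012 m and z of vial_c in the frame of storage_rack below 0.014 m)) and distance of vial_c from where it was at the start of the episode above 0.03 m) or (((y of vial_e in the frame of storage_rack between 0.057 and 0.081 m and x of vial_e in the frame of storage_rack between -0.012 and 0.012 m and z of vial_e in the frame of storage_rack below 0.014 m) or (y of vial_e in the frame of storage_rack between 0.011 and 0.035 m and x of vial_e in the frame of storage_rack between -0.012 and 0.012 m and z of vial_e in the frame of storage_rack below 0.014 m) or (y of vial_e in the frame of storage_rack between -0.035 and -0.011 m and x of vial_e in the frame of storage_rack between -0.012 and 0.012 m and z of vial_e in the frame of storage_rack below 0.014 m) or (y of vial_e in the frame of storage_rack between -0.081 and -0.057 m and x of vial_e in the frame of storage_rack between -0.012 and 0.012 m and z of vial_e in the frame of storage_rack below 0.014 m)) and distance of vial_e from where it was at the start of the episode above 0.03 m)).
It fails at once if a vial is parked or dropped on the worktop (height (world z) of any of vial_a, vial_b, vial_c, vial_e below 0.006 m).
It fails at once if a vial tips over (more than 35 degrees) (angle between any of vial_a, vial_b, vial_c, vial_e's own z axis and vertical above 0.6 rad).
It fails at once if the red-capped vial, the beaker, the dish or the timer is moved by more than 20 mm or knocked over (distance of any of std_vial, beaker_100, petri, timer from where it was at the start of the episode above 0.02 m or angle between any of std_vial, beaker_100, petri, timer's own z axis and vertical above 0.5 rad).
It also fails if it takes over 120 s, if anything falls off the work surface, if the arm or the gripper's body presses on something with over 40 N, if the wrist force passes 120 N, or if a joint passes its speed limit or range.

## Working session

There is one attempt and no reset: what is moved stays moved. The work goes in short steps, Python scripts to look and compute and a tool call to move; the robot and the scene stay as the last step left them, time stands still between calls to the robot, and variables do not carry over. Pictures are saved under pics/ and viewed, at most 14 in all, crops included, and the job is handed in when it is done.

Besides the shell and the picture viewer there is one more tool, called after "Call:" as a command line: name --argument value ..., lists and objects as JSON in quotes. jog_arm: Moves the arm, as the interface text tells. Its arguments: {"type":"object","properties":{"motion":{"type":"array"},"force":{"type":"number"}},"required":["motion"]}

```bash
mkdir -p pics; python3 - <<'E'
from cell import *
import cv2,numpy as np
s=observe();print({k:np.round(v,4).tolist() for k,v in s.items()}, grasp_offset)
for n in("scene","top"):
    im=get_image(n);cv2.imwrite(f"pics/{n}0.png",cv2.resize(im[:,:,::-1],(800,600),interpolation=cv2.INTER_CUBIC))
    np.save(f"{n}0.npy",im)
    print(n,{k:np.round(v,4).tolist() for k,v in camera_params(n).items()})
E
```

```text
{'clock': 0.0, 'joints': [-1.4276, 0.4353, 0.025, 1.5741, -0.0116, 1.134, -0.0751], 'dq': [0.0016, 0.0012, -0.0015, 0.0007, 0.0003, 0.0007, 0.0006], 'joint_efforts': [0.0002, -66.7856, 0.9849, -31.4468, -0.0607, 0.0423, 0.0002], 'position': [0.152, 0.6057, 0.2259], 'ee_rot': [-0.3852, -3.1178, 0.0026], 'force': [-0.3537, 1.0089, -0.3876], 'ft_torque': [0.0044, -0.0257, 0.0352], 'gripper_force': 0.0, 'width': 1.0019} 0.0188
scene {'vertical_fov': 48.6356, 'cx': 259.3778, 'cy': 193.5199, 'dist_coeffs': [-0.0348, 0.0, 0.0, 0.0, 0.0], 'T': [[-0.7846, -0.3675, 0.4993, 0.1091], [-0.6196, 0.4913, -0.6122, 0.519], [-0.0204, -0.7897, -0.6131, 0.6117], [0.0, 0.0, 0.0, 1.0]]}
top {'vertical_fov': 57.5941, 'cx': 251.9921, 'cy': 188.9403, 'dist_coeffs': [-0.1076, 0.0, 0.0, 0.0, 0.0], 'T': [[0.0049, -0.9847, 0.174, 0.3512], [-0.9999, -0.0033, 0.0096, -0.0196], [-0.0089, -0.1741, -0.9847, 1.0207], [0.0, 0.0, 0.0, 1.0]]}
```

View pics/top0.png

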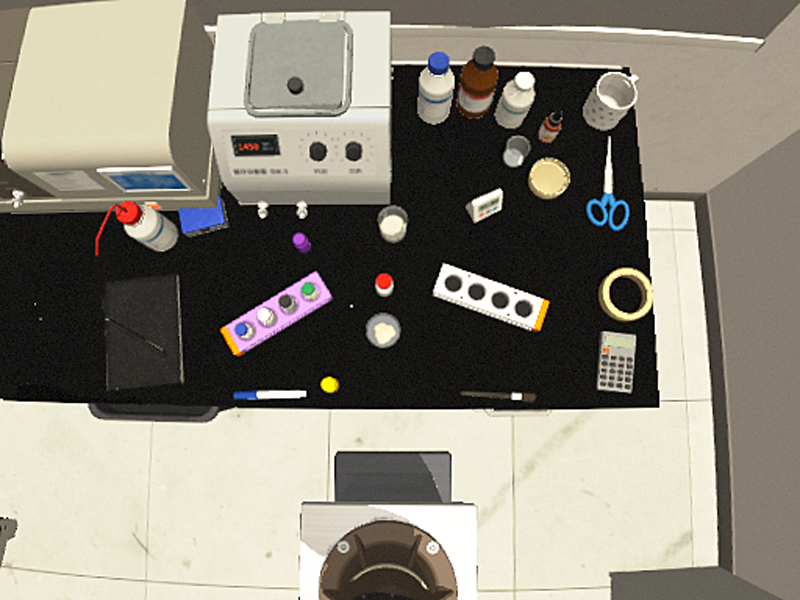

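View pics/scene0.png

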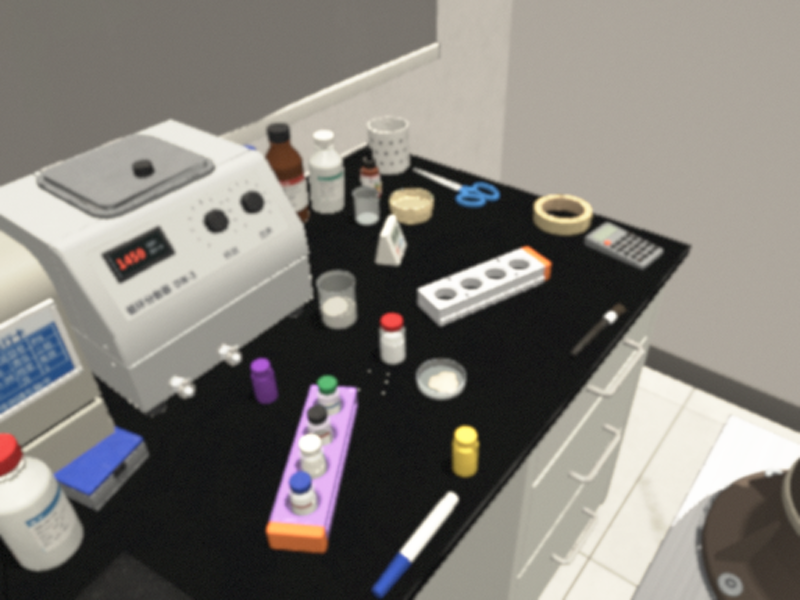

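The top view (in 800x600 pixels) shows these things:
- **Mauve storage rack:** orange end at (233,341). From that end the vials are blue (243,329), white (266,316), black (288,302) and green (309,290).
- **Measuring rack:** empty, orange end at (541,315). Its wells run from (453,284), the farthest, to (523,309), the nearest.
- **Look-alikes:** purple vial (302,242), yellow vial (330,384) and the red-capped standard (384,285). None of these is in the rack.

The targets are therefore blue to the farthest well, then white, black and green, with green nearest the orange end.

```bash
cat > h.py <<'E'
import numpy as np,cv2
from cell import camera_params
def K(n):
    p=camera_params(n);f=192/np.tan(np.radians(p["vertical_fov"])/2)
    return np.array([[f,0,p["cx"]],[0,f,p["cy"]],[0,0,1]]),np.array(p["dist_coeffs"]),np.array(p["T"])
def proj(n,P):
    k,d,T=K(n);Ti=np.linalg.inv(T)
    return cv2.projectPoints(np.atleast_2d(P).astype(float),cv2.Rodrigues(Ti[:3,:3])[0],Ti[:3,3],k,d)[0][:,0]
def ray(n,uv,z):
    k,d,T=K(n);u=cv2.undistortPoints(np.array([[uv]],float),k,d)[0,0]
    r=T[:3,:3]@[u[0],u[1],1];return T[:3,3]+r*(z-T[2,3])/r[2]
def cents(im,lo,hi,rect=None,amin=8):
    m=cv2.inRange(cv2.cvtColor(im,cv2.COLOR_RGB2HSV),lo,hi)
    if rect is not None: m&=rect
    n,l,s,c=cv2.connectedComponentsWithStats(m)
    return [(c[i],s[i,4]) for i in range(1,n) if s[i,4]>=amin]
E
python3 - <<'E'
from h import *
from cell import silhouettes
im={n:np.load(n+"0.npy") for n in("scene","top")}
for n in im:
    for q in("measuring_rack","storage_rack","vial_a","std_vial","petri","timer","beaker_100"):
        for d in silhouettes(q,n)[:6]:
            m=d["mask"].astype(np.uint8)
            print(n,q,round(d["p"],2),np.round(d["pixel"]),m.sum(),np.round(ray(n,d["pixel"],.03),3)[:2])
            if q=="measuring_rack" and d["p"]>.5:
                np.save(f"mr_{n}.npy",m)
                h=cv2.drawContours(np.zeros_like(m),[cv2.convexHull(cv2.findNonZero(m))],-1,255,-1)
                for c,a in cents(im[n],(0,0,0),(180,255,95),cv2.erode(h,np.ones((3,3))),15): print("  well",c.round(1),a,ray(n,c,.03).round(4))
            if q=="storage_rack" and d["p"]>.5: np.save(f"sr_{n}.npy",m)
    for nm,lo,hi in(("blue",(105,120,60),(125,255,255)),("green",(60,100,50),(85,255,255)),("orange",(8,150,120),(20,255,255))):
        for c,a in cents(im[n],lo,hi,None,12): print(n,nm,c.round(1),a,ray(n,c,.0605).round(4)[:2],ray(n,c,.03).round(4)[:2])
a=cv2.resize(im["top"][170:240,130:360,::-1],None,fx=3.4,fy=3.4,interpolation=cv2.INTER_CUBIC)
b=cv2.resize(im["scene"][230:360,160:250,::-1],None,fx=2.6,fy=2.6,interpolation=cv2.INTER_CUBIC)
c=cv2.resize(im["scene"][150:220,255:365,::-1],None,fx=4,fy=4,interpolation=cv2.INTER_CUBIC)
o=np.zeros((600,800,3),np.uint8);
o[:a.shape[0],:a.shape[1]]=a;o[250:250+b.shape[0],:b.shape[1]]=b;o[250:250+c.shape[0],300:300+c.shape[1]]=c
cv2.imwrite("pics/crop1.png",o)
E
```

```text
scene measuring_rack 0.68 [308. 182.] 2061 [ 0.52  -0.163]
scene storage_rack 0.76 [204. 318.] 2242 [0.45  0.252]
scene storage_rack 0.73 [248. 216.] 404 [0.554 0.013]
scene vial_a 0.95 [195. 318.] 383 [0.461 0.262]
scene vial_a 0.93 [297. 289.] 386 [0.363 0.111]
scene vial_a 0.87 [168. 243.] 361 [0.628 0.17 ]
scene vial_a 0.78 [204. 268.] 305 [0.526 0.175]
scene vial_a 0.63 [201. 288.] 344 [0.497 0.211]
scene vial_a 0.43 [252. 218.] 460 [0.543 0.013]
scene std_vial 0.56 [249. 216.] 495 [0.552 0.012]
scene petri 0.64 [282. 248.] 673 [0.444 0.045]
scene timer 0.63 [249. 156.] 439 [ 0.698 -0.165]
scene beaker_100 0.89 [215. 190.] 772 [ 0.672 -0.011]
scene beaker_100 0.62 [282. 245.] 659 [0.447 0.039]
scene blue [305.3 124.4] 290 [ 0.6462 -0.3409] [ 0.6759 -0.3885]
scene blue [ 21.7 234.9] 700 [0.8449 0.3461] [0.8856 0.3366]
scene blue [ 63.4 295. ] 1049 [0.6479 0.3766] [0.6777 0.3687]
scene blue [191.7 308.2] 122 [0.4604 0.2647] [0.4799 0.2507]
scene blue [249.5 368.1] 331 [0.3237 0.2874] [0.3356 0.2746]
scene green [209.1 244.7] 125 [0.5368 0.1446] [0.5604 0.1239]
scene orange [345.8 
[... 768 characters left out ...]
] 312 [0.473 0.005]
top timer 0.69 [309. 133.] 318 [ 0.695 -0.18 ]
top timer 0.48 [198. 190.] 95 [0.522 0.145]
top beaker_100 0.58 [251. 144.] 322 [ 0.66  -0.005]
top blue [280.1  40.1] 157 [ 0.9877 -0.0949] [ 1.0079 -0.0973]
top blue [ 91.1 117.4] 110 [0.7372 0.4734] [0.7495 0.4891]
top blue [109.5 115.9] 61 [0.7408 0.4161] [0.7531 0.4299]
top blue [128.2 138.9] 390 [0.6683 0.3522] [0.6784 0.364 ]
top blue [153.7 210.4] 47 [0.4592 0.264 ] [0.4627 0.273 ]
top blue [156.4 252.4] 79 [0.3432 0.2511] [0.3429 0.2597]
top green [196.5 184.3] 46 [0.5335 0.1457] [0.5393 0.151 ]
top orange [353.1  80. ] 23 [ 0.8552 -0.3131] [ 0.8712 -0.3224]
top orange [144.7 217.2] 20 [0.4397 0.2888] [0.4425 0.2986]
```

View pics/crop1.png

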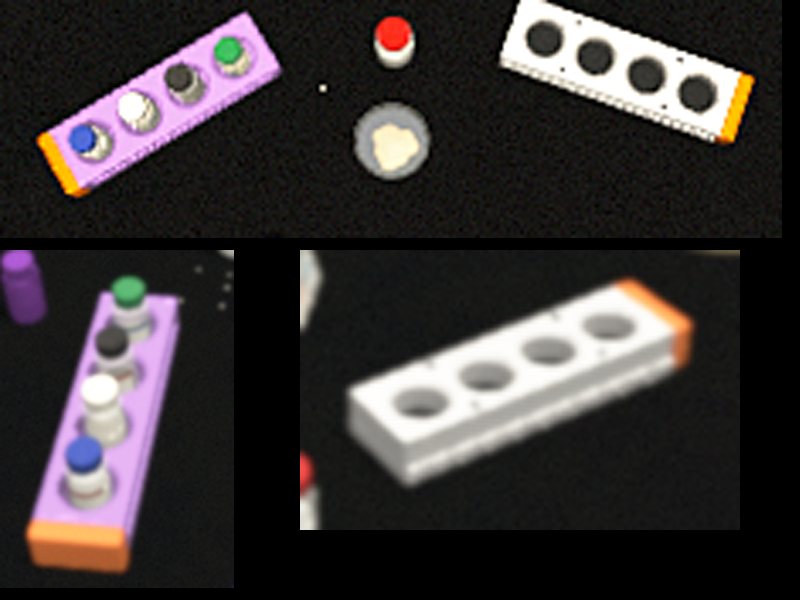

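The crop confirms the choice: order blue, white, black, green from the orange end, and both racks are clear. Next I fit both rack poses using both cameras.

```bash
python3 - <<'E'
from h import *
from scipy.optimize import minimize
im={n:np.load(n+"0.npy") for n in("scene","top")}
def hullmask(pts):
    m=np.zeros((384*4,512*4),np.uint8);cv2.fillConvexPoly(m,np.round(cv2.convexHull(((pts+.5)*4).astype(np.float32))).astype(np.int32),1);return m.astype(bool)
def box(p,w):
    c,s=np.cos(p[2]),np.sin(p[2]);q=np.array([[x,y,z] for x in(-w/2,w/2) for y in(-.105,.105) for z in(0,.03)])
    return np.c_[q[:,0]*c-q[:,1]*s+p[0],q[:,0]*s+q[:,1]*c+p[1],q[:,2]]
def masks(n,kind):
    hsv=cv2.cvtColor(im[n],cv2.COLOR_RGB2HSV)
    org=cv2.inRange(hsv,(8,120,90),(22,255,255))
    if kind=="s": m=cv2.inRange(hsv,(125,35,90),(160,150,255))|org
    else: m=cv2.inRange(hsv,(0,0,90),(180,60,255))|org
    b=np.load(f"{kind}r_{n}.npy")if not(kind=="s" and n=="scene") else np.load("sr_scene.npy")
    m=cv2.morphologyEx(m&(cv2.dilate(b,np.ones((11,11)))*255),cv2.MORPH_OPEN,np.ones((2,2)))
    N,l,s,c=cv2.connectedComponentsWithStats(m);m=(l==1+s[1:,4].argmax()) | ((m>0)&False)
    # keep components >25px
    m=np.isin(l,[i for i in range(1,N) if s[i,4]>25])
    return hullmask(cv2.findNonZero(m.astype(np.uint8))[:,0].astype(float)),m.sum()
for kind,w,p0 in(("m",.06,[.526,-.183,np.arctan2(-.939,-.343)-np.pi/2]),("s",.058,[.4975,.2048,np.arctan2(.844,-.536)-np.pi/2])):
    M={n:masks(n,kind) for n in im};print(kind,[M[n][1] for n in M])
    for use in(["top"],["scene"],["top","scene"]):
        f=lambda p:sum((hullmask(proj(n,box(p,w)))^M[n][0]).sum()/M[n][0].sum() for n in use)
        r=minimize(f,p0,method="Nelder-Mead",options=dict(initial_simplex=np.array(p0)+np.array([[0,0,0],[.006,0,0],[0,.006,0],[0,0,.06]])))
        p=r.x;print(use,p.round(4),round(r.fun/len(use),3))
    e=np.array([-np.sin(p[2]),np.cos(p[2])])
    print([(y,(p[:2]+y*e).round(4).tolist()) for y in(.069,.023,-.023,-.069)])
# well rims / caps by pixel in scene
hs=cv2.cvtColor(im["scene"],cv2.COLOR_RGB2HSV)
c=np.array([[420,402],[487,376],[549,351],[609,326]])
for q in c: u=[255+(q[0]-300)/4,150+(q[1]-250)/4];print("scene well",u,ray("scene",u,.03).round(4))
for q in([100,390],[112,341]): u=[160+q[0]/2.6,230+(q[1]-250)/2.6];print("scene white/black",ray("scene",u,.0605).round(4))
E
```

```text
m [np.int64(2255), np.int64(1236)]
['top'] [ 0.523  -0.1914 -3.4869] 0.032
['scene'] [ 0.5234 -0.1867 -3.4739] 0.037
['top', 'scene'] [ 0.5242 -0.1879 -3.4892] 0.043
[(0.069, [0.5007, -0.2528]), (0.023, [0.5164, -0.2095]), (-0.023, [0.5321, -0.1663]), (-0.069, [0.5477, -0.123])]Traceback (most recent call last):
  File "<stdin>", line 21, in <module>
  File "<stdin>", line 16, in masks
ValueError: attempt to get argmax of an empty sequence
```

```bash
python3 - <<'E'
from h import *
from scipy.optimize import minimize
im={n:np.load(n+"0.npy") for n in("scene","top")}
def hullmask(pts):
    m=np.zeros((384*4,512*4),np.uint8);cv2.fillConvexPoly(m,np.round(cv2.convexHull(((pts+.5)*4).astype(np.float32))).astype(np.int32),1);return m.astype(bool)
def box(p,w):
    c,s=np.cos(p[2]),np.sin(p[2]);q=np.array([[x,y,z] for x in(-w/2,w/2) for y in(-.105,.105+p[3]) for z in(0,.03)])
    return np.c_[q[:,0]*c-q[:,1]*s+p[0],q[:,0]*s+q[:,1]*c+p[1],q[:,2]]
R={("s","top"):(135,170,220,235),("s","scene"):(165,240,235,360),("m","top"):(272,165,356,215),("m","scene"):(262,150,358,210)}
def mask(n,k):
    hsv=cv2.cvtColor(im[n],cv2.COLOR_RGB2HSV);org=cv2.inRange(hsv,(8,120,90),(22,255,255))
    m=org|(cv2.inRange(hsv,(125,35,80),(160,150,255)) if k=="s" else cv2.inRange(hsv,(0,0,80),(180,60,255)))
    a,b,c,d=R[k,n];z=np.zeros_like(m);z[b:d,a:c]=m[b:d,a:c]
    N,l,s,_=cv2.connectedComponentsWithStats(cv2.morphologyEx(z,cv2.MORPH_CLOSE,np.ones((3,3))));z=(l==1+s[1:,4].argmax()).astype(np.uint8)
    return hullmask(cv2.findNonZero(z)[:,0].astype(float))
for k,w,p0 in(("m",.06,[.526,-.183,np.arctan2(-.939,-.343)-np.pi/2,.008]),("s",.058,[.4975,.2048,np.arctan2(.844,-.536)-np.pi/2,.008])):
    M={n:mask(n,k) for n in im}
    for use in(["top"],["scene"],["top","scene"]):
        f=lambda p:sum((hullmask(proj(n,box(p,w)))^M[n]).sum()/M[n].sum() for n in use)
        r=minimize(f,p0,method="Nelder-Mead",options=dict(initial_simplex=np.array(p0)+np.vstack([np.zeros(4),np.diag([.006,.006,.06,.008])])))
        p=r.x;print(k,use,p.round(4),round(r.fun/len(use),3))
    e=np.array([-np.sin(p[2]),np.cos(p[2])])
    print([(y,(p[:2]+y*e).round(4).tolist()) for y in(.069,.023,-.023,-.069)])
for q in np.array([[420,402],[487,376],[549,351],[609,326]]): u=[255+(q[0]-300)/4,150+(q[1]-250)/4];print("scene well",u,ray("scene",u,.03).round(4))
for q in([100,390],[112,341]): u=[160+q[0]/2.6,230+(q[1]-250)/2.6];print("scene white/black",ray("scene",u,.0605).round(4))
E
```

```text
m ['top'] [ 0.5274 -0.185  -3.4897  0.0045] 0.033
m ['scene'] [ 0.5292 -0.1847 -3.4562  0.0047] 0.065
m ['top', 'scene'] [ 0.5277 -0.1838 -3.4839  0.0057] 0.055
[(0.069, [0.5045, -0.2488]), (0.023, [0.5199, -0.2055]), (-0.023, [0.5354, -0.1621]), (-0.069, [0.5508, -0.1188])]
s ['top'] [ 0.4941  0.2106  0.5589 -0.0007] 0.017
s ['scene'] [ 0.4958  0.2114  0.5709 -0.0019] 0.024
s ['top', 'scene'] [ 0.4947  0.2109  0.5659 -0.0014] 0.03
[(0.069, [0.4577, 0.2691]), (0.023, [0.4824, 0.2303]), (-0.023, [0.5071, 0.1915]), (-0.069, [0.5317, 0.1527])]
scene well [np.float64(285.0), np.float64(188.0)] [ 0.5489 -0.1126  0.03  ]
scene well [np.float64(301.75), np.float64(181.5)] [ 0.5324 -0.156   0.03  ]
scene well [np.float64(317.25), np.float64(175.25)] [ 0.5171 -0.1985  0.03  ]
scene well [np.float64(332.25), np.float64(169.0)] [ 0.5021 -0.2419  0.03  ]
scene white/black [0.487  0.2227 0.0605]
scene white/black [0.5105 0.1875 0.0605]
```

```bash
cat > plan.py <<'E'
import sys,numpy as np
from scipy.spatial.transform import Rotation as Ro
from cell import observe
S={c:np.array([.4967,.2047])+y*np.array([-.5355,.8445]) for c,y in zip("bwkg",(.069,.023,-.023,-.069))}
W={c:np.array([.527,-.183])+y*np.array([-.343,-.939]) for c,y in zip("bwkg",(-.069,-.023,.023,.069))}
def plan(xy,z,ang):
    s=observe();R=Ro.from_rotvec(s["ee_rot"]);a=R.as_matrix()[:,1]
    d=(ang-np.arctan2(a[1],a[0])+np.pi/2)%np.pi-np.pi/2
    G=Ro.from_euler("z",ang-np.arctan2(a[1],a[0]) if abs(abs(ang-np.arctan2(a[1],a[0]))-abs(d))<1e-6 else d)*R
    # level the goal: tool z straight down
    M=G.as_matrix();zc=np.array([0,0,-1.]);y=M[:,1]-M[:,1]@zc*zc;y/=np.linalg.norm(y);G=Ro.from_matrix(np.c_[np.cross(y,zc),y,zc])
    sh=R.inv().apply(np.r_[xy,z]-s["position"]);w=(R.inv()*G).as_rotvec()
    print("t",round(s["clock"],2),"pos",np.round(s["position"],4),"shift",sh.round(4),"turn",w.round(3),"width",round(s["width"]*92,1),"F",np.round(s["force"],1),"grip",round(s["gripper_force"],1),"j7",round(s["joints"][6],2))
if __name__=="__main__":
    side,c,z=sys.argv[1:4]
    plan((S if side=="S" else W)[c],float(z),.565 if side=="S" else -.350)
E
python3 plan.py S b .15
```

```text
t 0.8 pos [0.1521 0.6062 0.2268] shift [-0.382  -0.258   0.0767] turn [ 0.   -0.    0.76] width 91.9 F [ 1.  -0.6 -0.4] grip 0.0 j7 -0.08
```

Call:
jog_arm --motion '[[[-0.03,-0.02,0.003,0,0,0.06,-0.3],[-0.06,-0.04,0.006,0,0,0.12,-0.3],[-0.09,-0.06,0.01,0,0,0.18,-0.3],[-0.12,-0.08,0.015,0,0,0.24,-0.3],[-0.15,-0.1,0.02,0,0,0.3,-0.3],[-0.18,-0.12,0.025,0,0,0.36,-0.3],[-0.21,-0.14,0.03,0,0,0.42,-0.3],[-0.24,-0.16,0.035,0,0,0.48,-0.3],[-0.27,-0.18,0.04,0,0,0.54,-0.3],[-0.3,-0.2,0.045,0,0,0.6,-0.3]]]' --force 10

```text
clock: 1.63
position: [0.3954, 0.3379, 0.1818]
ee_rot: [1.293, 2.863, 0.001]
force: [0.4, 1.0, -0.1]
width: 0.651
gripper_force: 0.0
```

```bash
python3 plan.py S b .11
```

```text
t 1.63 pos [0.3954 0.3379 0.1818] shift [-0.0988 -0.0013  0.0718] turn [ 0.001 -0.     0.157] width 59.9 F [ 0.4  1.  -0.1] grip 0.0 j7 0.01
```

Call:
jog_arm --motion '[[[-0.03,0,0.015,0,0,0.05,-0.3],[-0.06,0,0.035,0,0,0.1,-0.3],[-0.09,-0.001,0.055,0,0,0.15,-0.3],[-0.099,-0.001,0.072,0,0,0.157,-0.3],[-0.099,-0.001,0.072,0,0,0.157,-0.3],[-0.099,-0.001,0.072,0,0,0.157,-0.3]]]'

```text
clock: 2.13
position: [0.459, 0.264, 0.1093]
ee_rot: [-1.511, -2.753, 0.002]
force: [0.2, 1.1, 0.2]
width: 0.648
gripper_force: 0.0
```

```bash
python3 - <<'E'
from cell import get_image
import cv2
im=get_image("scene");cv2.imwrite("pics/s1.png",cv2.resize(im[150:384,80:392,::-1],(800,600),interpolation=cv2.INTER_CUBIC))
E
python3 plan.py S b .034
```

```text
t 2.18 pos [0.459  0.2652 0.1101] shift [-0.0023 -0.0006  0.0761] turn [-0.    -0.001  0.004] width 60.0 F [-0.8  0.2  0.6] grip 0.0 j7 0.11
```

View pics/s1.png

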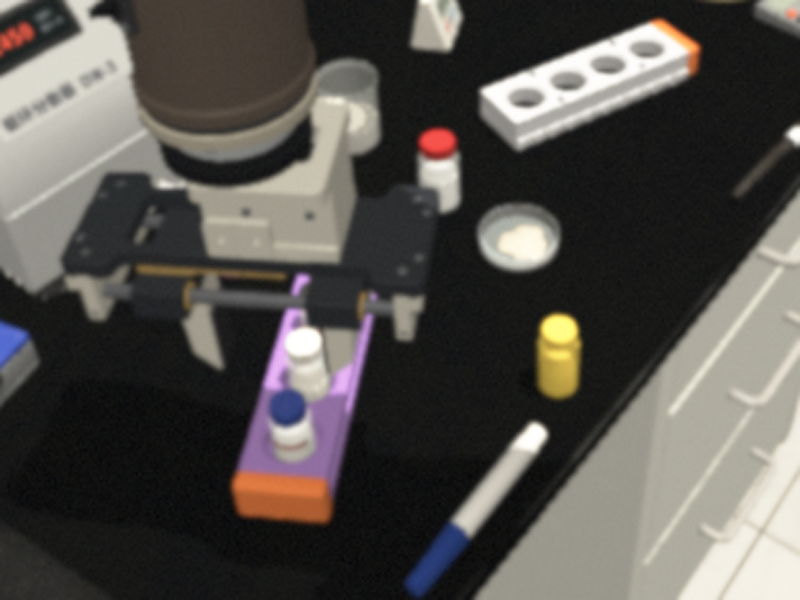

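The image shows the gripper over the row's blue end. The fingers straddle the row at (210,340) and (343,360), aligned across it, with the blue cap at (287,407).

Call:
jog_arm --motion '[[[-0.001,0,0.025,0,0,0.004,-0.3],[-0.001,0,0.045,0,0,0.004,-0.3],[-0.001,0,0.06,0,0,0.004,-0.3],[-0.001,0,0.072,0,0,0.004,-0.3],[-0.001,0,0.075,0,0,0.004,-0.3],[-0.001,0,0.075,0,0,0.004,0.1],[-0.001,0,0.075,0,0,0.004,0.3],[-0.001,0,0.075,0,0,0.004,0.6],[-0.001,0,0.075,0,0,0.004,0.6],[-0.001,0,0.075,0,0,0.004,0.6]]]' --force 12

```text
clock: 3.02
position: [0.4602, 0.264, 0.0355]
ee_rot: [1.515, 2.752, 0.002]
force: [1.0, -0.1, 0.4]
width: 0.337
gripper_force: 0.0
```

```bash
python3 plan.py S b .034;  python3 - <<'E'
from cell import get_image
import cv2
im=get_image("scene");cv2.imwrite("pics/s2.png",cv2.resize(im[230:380,100:300,::-1],(800,600),interpolation=cv2.INTER_CUBIC))
E
```

```text
t 3.02 pos [0.4602 0.264  0.0355] shift [-0.0006 -0.0009  0.0015] turn [ 0.001 -0.    -0.001] width 31.0 F [ 1.  -0.1  0.4] grip 0.0 j7 0.15
```

View pics/s2.png

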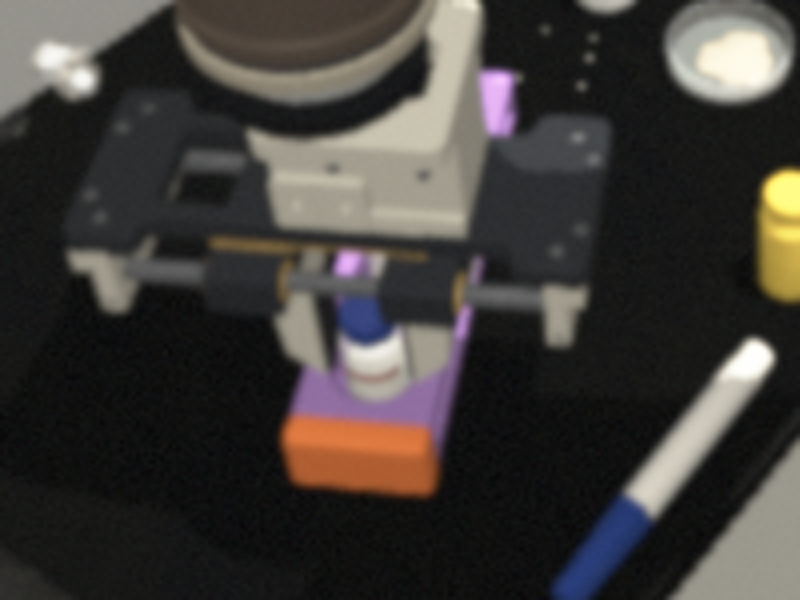

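The blue vial is between the pads at (370,330), and the fingers are still closing at 31 mm. I'll close fully and lift.

Call:
jog_arm --motion '[[[0,0,0,0,0,0,1],[0,0,0,0,0,0,1],[0,0,0,0,0,0,1],[0,0,0,0,0,0,1],[0,0,-0.01,0,0,0,1],[0,0,-0.025,0,0,0,1],[0,0,-0.045,0,0,0,1],[0,0,-0.065,0,0,0,1],[0,0,-0.085,0,0,0,1],[0,0,-0.095,0,0,0,1]]]' --force 12

```text
clock: 3.9
position: [0.4606, 0.2639, 0.1323]
ee_rot: [1.516, 2.751, 0.004]
force: [1.2, 0.5, -0.3]
width: 0.282
gripper_force: 12.0
```

```bash
python3 plan.py W b .13;  python3 - <<'E'
from cell import get_image
import cv2
im=get_image("scene");cv2.imwrite("pics/s3.png",cv2.resize(im[200:380,80:320,::-1],(800,600),interpolation=cv2.INTER_CUBIC))
E
```

```text
t 3.9 pos [0.4606 0.2639 0.1323] shift [-0.3711 -0.128   0.0019] turn [ 0.002 -0.001  0.914] width 25.9 F [ 1.2  0.5 -0.3] grip 12.0 j7 0.1
```

View pics/s3.png

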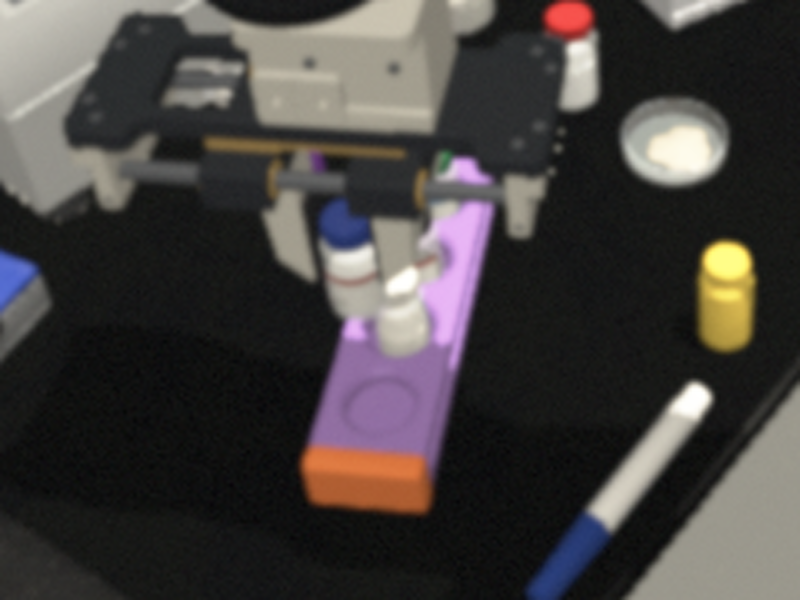

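The blue vial is lifted, but it seems to sit towards the camera side of the pads, and the opening reads 25.9 mm instead of 28. I'll measure its offset in the hand.

```bash
python3 - <<'E'
from h import *
from cell import observe,get_image
im=get_image("scene");s=observe();p=s["position"];print(p)
for c,a in cents(im,(105,120,40),(125,255,255),None,30): 
    if c[1]>240 and 150<c[0]<230:print(c,a,[ray("scene",c,z).round(4) for z in(.15,.1575,.165)])
# vial outline if held centred: bottom circle & cap
for nm,z in(("bottom",.107),("shoulder",.151),("captop",.164),("capmid",.1575),("tip",p[2])): print(nm,proj("scene",[p[0],p[1],z]).round(1))
e=np.array([-.5355,.8445]);print("per 10mm along row",proj("scene",[*(p[:2]+.01*e),.1575])-proj("scene",[*p[:2],.1575]))
for sx in(-1,1):
  for sy in(-1,1):
    q=p[:2]+sx*.013*np.array([.8445,.5355])+sy*.0095*e;print("pad tip corner",sx,sy,((proj("scene",[*q,p[2]])[0]-[80,200])/.3).round())
E
```

```text
[0.46080047 0.26419272 0.13155433]
[181.73684211 266.21052632] 152 [array([0.4686, 0.2621, 0.15  ]), array([0.4628, 0.2663, 0.1575]), array([0.4569, 0.2704, 0.165 ])]
bottom [[188.1 288.8]]
shoulder [[184.3 269. ]]
captop [[183.1 262.9]]
capmid [[183.7 266. ]]
tip [[186. 278.]]
per 10mm along row [[-1.69507467  5.23337126]]
pad tip corner -1 -1 [387. 246.]
pad tip corner -1 1 [377. 279.]
pad tip corner 1 -1 [330. 242.]
pad tip corner 1 1 [319. 274.]
```

The cap matches the prediction along the row, and the base and shoulder match an upright vial centred in the hand. The grasp is good, so I carry it over.

Call:
jog_arm --motion '[[[-0.02,-0.007,0,0,0,0.05,1],[-0.055,-0.019,0,0,0,0.135,1],[-0.09,-0.031,0,0,0,0.22,1],[-0.125,-0.043,0,0,0,0.31,1],[-0.16,-0.055,0,0,0,0.395,1],[-0.195,-0.067,0,0,0,0.48,1],[-0.23,-0.079,0,0,0,0.57,1],[-0.265,-0.091,0,0,0,0.655,1],[-0.3,-0.103,0,0,0,0.74,1],[-0.335,-0.115,0,0,0,0.825,1]]]'

```text
clock: 4.83
position: [0.5408, -0.0833, 0.1285]
ee_rot: [-2.496, -1.906, 0.003]
force: [0.7, 0.4, 0.1]
width: 0.285
gripper_force: 12.0
```

```bash
python3 plan.py W b .09
```

```text
t 4.83 pos [ 0.5408 -0.0833  0.1285] shift [-0.031   0.0188  0.0385] turn [-0.002  0.001  0.084] width 26.2 F [0.7 0.4 0.1] grip 12.0 j7 0.1
```

Call:
jog_arm --motion '[[[-0.014,0.009,0.005,0,0,0.05,1],[-0.026,0.016,0.015,0,0,0.084,1],[-0.031,0.019,0.03,0,0,0.084,1],[-0.031,0.019,0.038,0,0,0.084,1],[-0.031,0.019,0.038,0,0,0.084,1],[-0.031,0.019,0.038,0,0,0.084,1]]]'

```text
clock: 5.33
position: [0.551, -0.1153, 0.0908]
ee_rot: [-2.568, -1.806, 0.003]
force: [0.2, 0.7, 0.3]
width: 0.287
gripper_force: 12.0
```

```bash
python3 plan.py W b .036;  python3 - <<'E'
from cell import get_image,observe
from h import *
im=get_image("scene");cv2.imwrite("pics/s4.png",cv2.resize(im[110:230,220:380,::-1],(800,600),interpolation=cv2.INTER_CUBIC))
p=observe()["position"]
from plan import W
f=lambda P:((proj("scene",P)[0]-[220,110])*5).round()
print("tip",f(p),"vial bottom",f([p[0],p[1],p[2]-.025]),"captop",f([p[0],p[1],p[2]+.032]),{c:f([*W[c],.03]) for c in W})
E
```

```text
t 5.33 pos [ 0.551  -0.1153  0.0908] shift [-0.0028  0.0008  0.0548] turn [-0.002  0.     0.005] width 26.4 F [0.2 0.7 0.3] grip 12.0 j7 0.13
tip [326. 273.] vial bottom [325. 319.] captop [327. 211.] {'b': array([329., 383.]), 'w': array([411., 350.]), 'k': array([490., 319.]), 'g': array([565., 289.])}
```

View pics/s4.png

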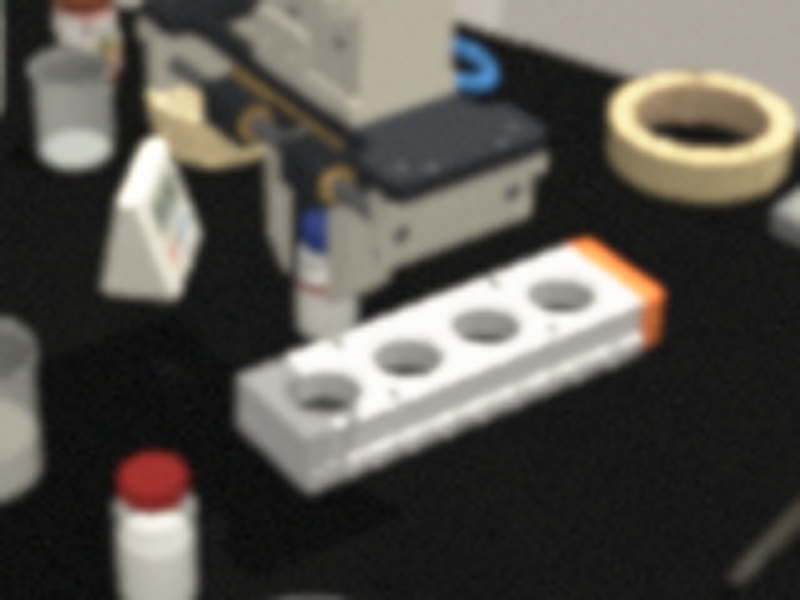

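The vial bottom at (325,340) is above the farthest well, whose rim is at (326,390) against a predicted (329,383). That is where it should be for the 34 mm edge 3 mm below the top. I lower it.

Call:
jog_arm --motion '[[[-0.003,0.001,0.008,0,0,0.005,1],[-0.003,0.001,0.018,0,0,0.005,1],[-0.003,0.001,0.026,0,0,0.005,1],[-0.003,0.001,0.032,0,0,0.005,1],[-0.003,0.001,0.037,0,0,0.005,1],[-0.003,0.001,0.042,0,0,0.005,1],[-0.003,0.001,0.047,0,0,0.005,1],[-0.003,0.001,0.051,0,0,0.005,1],[-0.003,0.001,0.053,0,0,0.005,1],[-0.003,0.001,0.053,0,0,0.005,1]]]'

```text
clock: 6.22
position: [0.5517, -0.119, 0.0383]
ee_rot: [-2.574, -1.8, 0.001]
force: [-0.7, 0.4, 0.1]
width: 0.285
gripper_force: 12.0
```

```bash
python3 plan.py W b .036
```

```text
t 6.22 pos [ 0.5517 -0.119   0.0383] shift [ 0.0003 -0.0013  0.0023] turn [-0.001  0.    -0.   ] width 26.2 F [-0.7  0.4  0.1] grip 12.0 j7 0.18
```

Call:
jog_arm --motion '[[[0,-0.001,0.002,0,0,0,1],[0,-0.001,0.002,0,0,0,1],[0,-0.001,0.002,0,0,0,0.2],[0,-0.001,0.002,0,0,0,-0.1],[0,-0.001,0.002,0,0,0,-0.1],[0,-0.001,0.002,0,0,0,-0.1],[0,-0.001,-0.01,0,0,0,-0.1],[0,-0.001,-0.03,0,0,0,-0.1],[0,-0.001,-0.06,0,0,0,-0.1],[0,-0.001,-0.09,0,0,0,-0.1]]]'

```text
clock: 7.05
position: [0.5504, -0.1188, 0.1301]
ee_rot: [-2.574, -1.8, 0.002]
force: [1.1, -1.2, -0.2]
width: 0.549
gripper_force: 0.0
```

```bash
python3 plan.py S w .12;  python3 - <<'E'
from cell import get_image
import cv2
im=get_image("scene");cv2.imwrite("pics/s5.png",cv2.resize(im[110:230,220:380,::-1],(800,600),interpolation=cv2.INTER_CUBIC))
E
```

```text
t 7.05 pos [ 0.5504 -0.1188  0.1301] shift [ 0.2994 -0.1797  0.0102] turn [-0.001  0.    -0.916] width 50.5 F [ 1.1 -1.2 -0.2] grip 0.0 j7 0.1
```

View pics/s5.png

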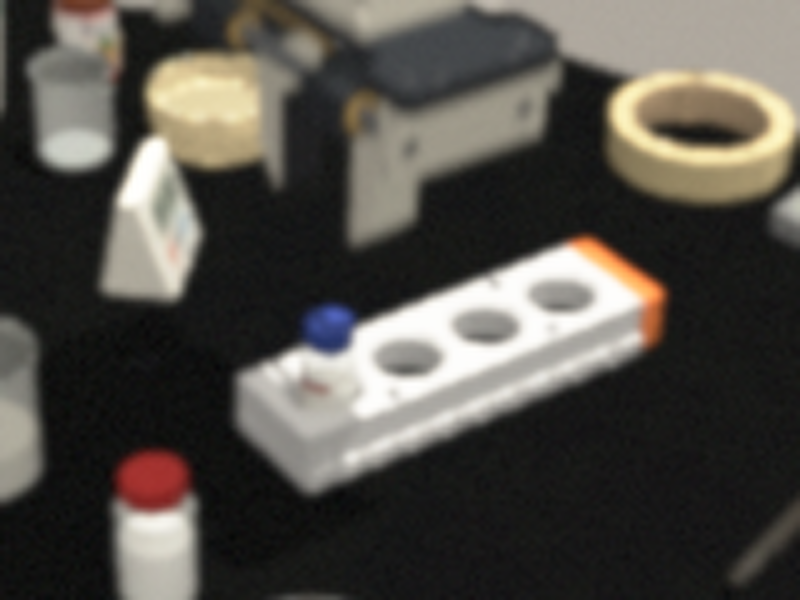

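The blue vial stands upright in the farthest well, with its cap at (329,328). Next is white.

Call:
jog_arm --motion '[[[0.02,-0.012,0,0,0,-0.06,-0.2],[0.05,-0.03,0,0,0,-0.16,-0.3],[0.082,-0.049,0,0,0,-0.26,-0.3],[0.114,-0.068,0,0,0,-0.36,-0.3],[0.146,-0.088,0,0,0,-0.46,-0.3],[0.178,-0.107,0,0,0,-0.56,-0.3],[0.21,-0.126,0,0,0,-0.66,-0.3],[0.242,-0.145,0,0,0,-0.76,-0.3],[0.272,-0.163,0.005,0,0,-0.85,-0.3],[0.299,-0.18,0.01,0,0,-0.916,-0.3]]]'

```text
clock: 7.93
position: [0.4843, 0.2264, 0.1198]
ee_rot: [1.505, 2.757, 0.003]
force: [0.4, -0.1, 0.3]
width: 0.649
gripper_force: 0.0
```

```bash
python3 plan.py S w .0345
```

```text
t 7.93 pos [0.4843 0.2264 0.1198] shift [-0.002  -0.0013  0.0853] turn [ 0.002 -0.     0.007] width 59.7 F [ 0.4 -0.1  0.3] grip 0.0 j7 0.21
```

Call:
jog_arm --motion '[[[-0.001,-0.001,0.025,0,0,0.005,-0.3],[-0.001,-0.001,0.05,0,0,0.005,-0.3],[-0.001,-0.001,0.068,0,0,0.005,-0.3],[-0.001,-0.001,0.08,0,0,0.005,-0.3],[-0.001,-0.001,0.085,0,0,0.005,-0.2],[-0.001,-0.001,0.085,0,0,0.005,0.2],[-0.001,-0.001,0.085,0,0,0.005,1],[-0.001,-0.001,0.085,0,0,0.005,1],[-0.001,-0.001,0.085,0,0,0.005,1],[-0.001,-0.001,0.085,0,0,0.005,1]]]' --force 12

```text
clock: 8.77
position: [0.4848, 0.2228, 0.0346]
ee_rot: [1.519, 2.749, 0.002]
force: [-0.6, 0.0, -0.0]
width: 0.286
gripper_force: 6.4
```

Call:
jog_arm --motion '[[[0,0,0,0,0,0,1],[0,0,0,0,0,0,1],[0,0,0,0,0,0,1],[0,0,-0.01,0,0,0,1],[0,0,-0.025,0,0,0,1],[0,0,-0.045,0,0,0,1],[0,0,-0.065,0,0,0,1],[0,0,-0.085,0,0,0,1],[0,0,-0.095,0,0,0,1],[0,0,-0.095,0,0,0,1]]]'

```text
clock: 9.6
position: [0.4854, 0.2232, 0.1312]
ee_rot: [1.519, 2.748, 0.006]
force: [0.4, 0.6, -0.6]
width: 0.286
gripper_force: 11.9
```

```bash
python3 plan.py W w .13;  python3 - <<'E'
from cell import get_image,observe
from h import *
im=get_image("scene");cv2.imwrite("pics/s6.png",cv2.resize(im[200:380,80:320,::-1],(800,600),interpolation=cv2.INTER_CUBIC))
p=observe()["position"]
f=lambda P:((proj("scene",P)[0]-[80,200])/.3).round()
print("tip",f(p),"vial bottom",f([p[0],p[1],p[2]-.025]),"captop",f([p[0],p[1],p[2]+.032]))
E
```

```text
t 9.6 pos [0.4854 0.2232 0.1312] shift [-0.352  -0.1627  0.0004] turn [ 0.004 -0.002  0.911] width 26.3 F [ 0.4  0.6 -0.6] grip 11.9 j7 0.2
tip [382. 185.] vial bottom [388. 222.] captop [374. 136.]
```

View pics/s6.png

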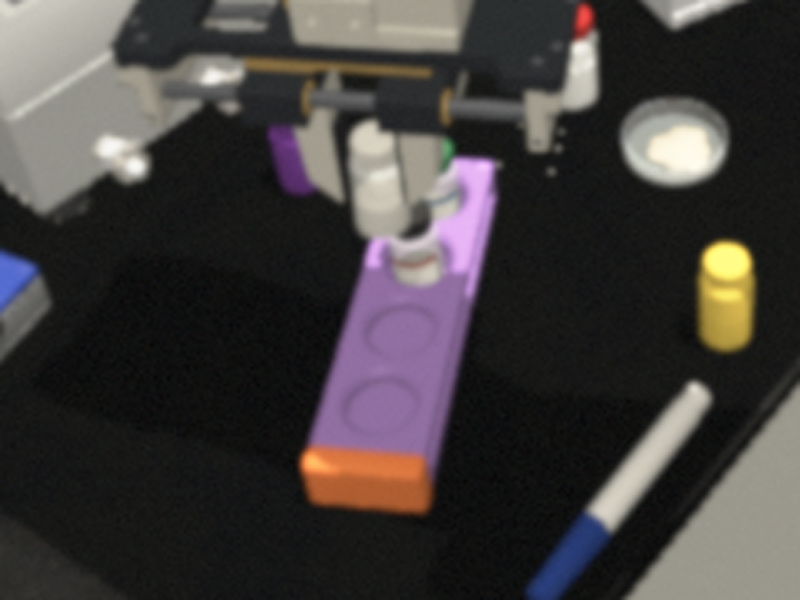

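White is held upright at (375,180) as predicted, and black and green are undisturbed. I carry it over.

Call:
jog_arm --motion '[[[-0.018,-0.008,0,0,0,0.05,1],[-0.05,-0.023,0,0,0,0.13,1],[-0.084,-0.039,0,0,0,0.22,1],[-0.118,-0.055,0,0,0,0.305,1],[-0.152,-0.07,0,0,0,0.395,1],[-0.186,-0.086,0,0,0,0.48,1],[-0.22,-0.102,0,0,0,0.57,1],[-0.254,-0.117,0,0,0,0.655,1],[-0.288,-0.133,0,0,0,0.745,1],[-0.32,-0.148,0,0,0,0.83,1]]]'

```text
clock: 10.48
position: [0.5279, -0.1297, 0.1275]
ee_rot: [-2.504, -1.895, 0.003]
force: [1.3, -0.7, -0.4]
width: 0.284
gripper_force: 11.9
```

```bash
python3 plan.py W w .09
```

```text
t 10.48 pos [ 0.5279 -0.1297  0.1275] shift [-0.0285  0.0154  0.0375] turn [-0.002  0.001  0.075] width 26.1 F [ 1.3 -0.7 -0.4] grip 11.9 j7 0.19
```

Call:
jog_arm --motion '[[[-0.014,0.008,0,0,0,0.04,1],[-0.026,0.014,0.005,0,0,0.075,1],[-0.029,0.015,0.015,0,0,0.075,1],[-0.029,0.015,0.03,0,0,0.075,1],[-0.029,0.015,0.037,0,0,0.075,1],[-0.029,0.015,0.037,0,0,0.075,1]]]'

```text
clock: 10.98
position: [0.5342, -0.1569, 0.0891]
ee_rot: [-2.563, -1.809, 0.004]
force: [0.4, 0.4, -0.3]
width: 0.288
gripper_force: 11.9
```

```bash
python3 plan.py W w .036
```

```text
t 10.98 pos [ 0.5342 -0.1569  0.0891] shift [-0.004   0.0024  0.0531] turn [-0.005 -0.     0.009] width 26.5 F [ 0.4  0.4 -0.3] grip 11.9 j7 0.22
```

Call:
jog_arm --motion '[[[-0.004,0.002,0.006,-0.004,0,0.009,1],[-0.004,0.002,0.014,-0.004,0,0.009,1],[-0.004,0.002,0.022,-0.004,0,0.009,1],[-0.004,0.002,0.029,-0.004,0,0.009,1],[-0.004,0.002,0.035,-0.004,0,0.009,1],[-0.004,0.002,0.04,-0.004,0,0.009,1],[-0.004,0.002,0.045,-0.004,0,0.009,1],[-0.004,0.002,0.05,-0.004,0,0.009,1],[-0.004,0.002,0.052,-0.004,0,0.009,1],[-0.004,0.002,0.052,-0.004,0,0.009,1]]]'

```text
clock: 11.82
position: [0.5362, -0.1635, 0.0392]
ee_rot: [2.575, 1.795, 0.003]
force: [-0.3, -0.2, -0.4]
width: 0.285
gripper_force: 11.9
```

```bash
python3 plan.py W w .036
```

```text
t 11.82 pos [ 0.5362 -0.1635  0.0392] shift [ 0.0015 -0.0019  0.0032] turn [ 0.003  0.    -0.003] width 26.2 F [-0.3 -0.2 -0.4] grip 11.9 j7 0.27
```

Call:
jog_arm --motion '[[[0.001,-0.001,0.002,0.002,0,0,1],[0.001,-0.001,0.003,0.002,0,0,1],[0.001,-0.001,0.003,0.002,0,0,0.2],[0.001,-0.001,0.003,0.002,0,0,-0.1],[0.001,-0.001,0.003,0.002,0,0,-0.1],[0.001,-0.001,0.003,0.002,0,0,-0.1],[0.001,-0.001,-0.01,0.002,0,0,-0.1],[0.001,-0.001,-0.03,0.002,0,0,-0.1],[0.001,-0.001,-0.06,0.002,0,0,-0.1],[0.001,-0.001,-0.09,0.002,0,0,-0.1]]]'

```text
clock: 12.65
position: [0.5347, -0.1621, 0.1303]
ee_rot: [2.577, 1.796, -0.0]
force: [0.0, -0.3, -0.2]
width: 0.549
gripper_force: 0.0
```

```bash
python3 plan.py S k .12;  python3 - <<'E'
from cell import get_image
import cv2
im=get_image("scene");cv2.imwrite("pics/s7.png",cv2.resize(im[110:230,220:380,::-1],(800,600),interpolation=cv2.INTER_CUBIC))
E
```

```text
t 12.65 pos [ 0.5347 -0.1621  0.1303] shift [ 0.317  -0.1443  0.0101] turn [ 0.     0.001 -0.918] width 50.5 F [ 0.  -0.3 -0.2] grip 0.0 j7 0.19
```

View pics/s7.png

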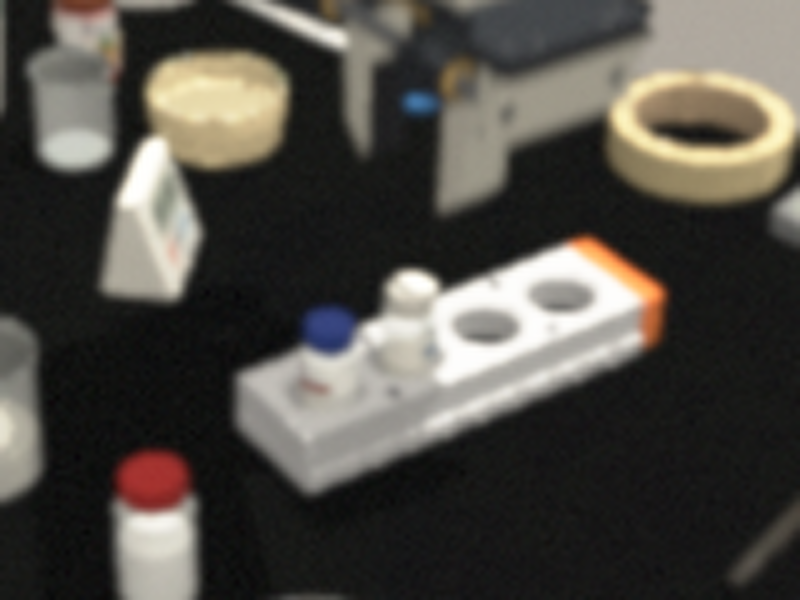

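White is seated with its cap at (411,290), next to blue at (329,328). Next is black.

Call:
jog_arm --motion '[[[0.02,-0.009,0,0,0,-0.06,-0.2],[0.053,-0.024,0,0,0,-0.16,-0.3],[0.087,-0.04,0,0,0,-0.26,-0.3],[0.121,-0.055,0,0,0,-0.36,-0.3],[0.155,-0.071,0,0,0,-0.46,-0.3],[0.189,-0.086,0,0,0,-0.56,-0.3],[0.223,-0.102,0,0,0,-0.66,-0.3],[0.257,-0.117,0,0,0,-0.76,-0.3],[0.289,-0.132,0.005,0,0,-0.85,-0.3],[0.317,-0.144,0.01,0,0,-0.918,-0.3]]]'

```text
clock: 13.53
position: [0.5096, 0.1881, 0.1197]
ee_rot: [1.505, 2.756, 0.003]
force: [0.5, 0.1, -0.7]
width: 0.651
gripper_force: 0.0
```

```bash
python3 plan.py S k .0345
```

```text
t 13.53 pos [0.5096 0.1881 0.1197] shift [-0.002  -0.0022  0.0851] turn [0.003 0.001 0.006] width 59.9 F [ 0.5  0.1 -0.7] grip 0.0 j7 0.3
```

Call:
jog_arm --motion '[[[-0.001,-0.001,0.025,0,0,0.005,-0.3],[-0.001,-0.001,0.05,0,0,0.005,-0.3],[-0.001,-0.001,0.068,0,0,0.005,-0.3],[-0.001,-0.001,0.08,0,0,0.005,-0.3],[-0.001,-0.001,0.085,0,0,0.005,-0.2],[-0.001,-0.001,0.085,0,0,0.005,0.2],[-0.001,-0.001,0.085,0,0,0.005,1],[-0.001,-0.001,0.085,0,0,0.005,1],[-0.001,-0.001,0.085,0,0,0.005,1],[-0.001,-0.001,0.085,0,0,0.005,1]]]' --force 12

```text
clock: 14.37
position: [0.5104, 0.1839, 0.0353]
ee_rot: [1.52, 2.746, 0.003]
force: [0.5, -0.2, 1.7]
width: 0.287
gripper_force: 10.0
```

Call:
jog_arm --motion '[[[0,0,0,0,0,0,1],[0,0,0,0,0,0,1],[0,0,0,0,0,0,1],[0,0,-0.01,0,0,0,1],[0,0,-0.025,0,0,0,1],[0,0,-0.045,0,0,0,1],[0,0,-0.065,0,0,0,1],[0,0,-0.085,0,0,0,1],[0,0,-0.095,0,0,0,1],[0,0,-0.095,0,0,0,1]]]'

```text
clock: 15.2
position: [0.5109, 0.1843, 0.1319]
ee_rot: [1.519, 2.745, 0.006]
force: [0.6, 0.6, -0.6]
width: 0.286
gripper_force: 11.9
```

```bash
python3 plan.py W k .13
```

```text
t 15.2 pos [0.5109 0.1843 0.1319] shift [-0.3338 -0.1996  0.0014] turn [ 0.006 -0.001  0.91 ] width 26.3 F [ 0.6  0.6 -0.6] grip 11.9 j7 0.29
```

Call:
jog_arm --motion '[[[-0.017,-0.01,0,0.001,0,0.05,1],[-0.048,-0.029,0,0.002,0,0.13,1],[-0.08,-0.048,0,0.003,0,0.22,1],[-0.112,-0.067,0,0.004,0,0.305,1],[-0.144,-0.086,0,0.005,0,0.395,1],[-0.176,-0.105,0,0.005,0,0.48,1],[-0.208,-0.124,0,0.005,0,0.57,1],[-0.24,-0.143,0,0.005,0,0.655,1],[-0.272,-0.162,0,0.005,0,0.745,1],[-0.303,-0.181,0,0.005,0,0.83,1]]]'

```text
clock: 16.03
position: [0.516, -0.1713, 0.1286]
ee_rot: [-2.504, -1.894, 0.007]
force: [1.0, 0.1, -0.3]
width: 0.286
gripper_force: 11.9
```

```bash
python3 plan.py W k .09
```

```text
t 16.03 pos [ 0.516  -0.1713  0.1286] shift [-0.0311  0.0122  0.0386] turn [-0.004  0.003  0.074] width 26.3 F [ 1.   0.1 -0.3] grip 11.9 j7 0.28
```

Call:
jog_arm --motion '[[[-0.015,0.006,0,0,0,0.04,1],[-0.028,0.011,0.005,0,0,0.075,1],[-0.032,0.013,0.015,0,0,0.077,1],[-0.032,0.013,0.03,0,0,0.077,1],[-0.032,0.013,0.038,0,0,0.077,1],[-0.032,0.013,0.038,0,0,0.077,1],[-0.032,0.013,0.038,0,0,0.077,1]]]'

```text
clock: 16.62
position: [0.5207, -0.202, 0.0908]
ee_rot: [-2.568, -1.806, 0.007]
force: [-0.0, -1.4, 0.0]
width: 0.287
gripper_force: 11.9
```

```bash
python3 plan.py W k .036; python3 - <<'E'
from cell import get_image,observe
from h import *
im=get_image("scene");cv2.imwrite("pics/s8.png",cv2.resize(im[110:230,220:380,::-1],(800,600),interpolation=cv2.INTER_CUBIC))
p=observe()["position"]
f=lambda P:((proj("scene",P)[0]-[220,110])*5).round()
print("tip",f(p),"vial bottom",f([p[0],p[1],p[2]-.025]))
E
```

```text
t 16.62 pos [ 0.5207 -0.202   0.0908] shift [-0.0029 -0.0003  0.0548] turn [-0.005  0.002  0.005] width 26.4 F [-0.  -1.4  0. ] grip 11.9 j7 0.31
tip [492. 209.] vial bottom [488. 255.]
```

View pics/s8.png

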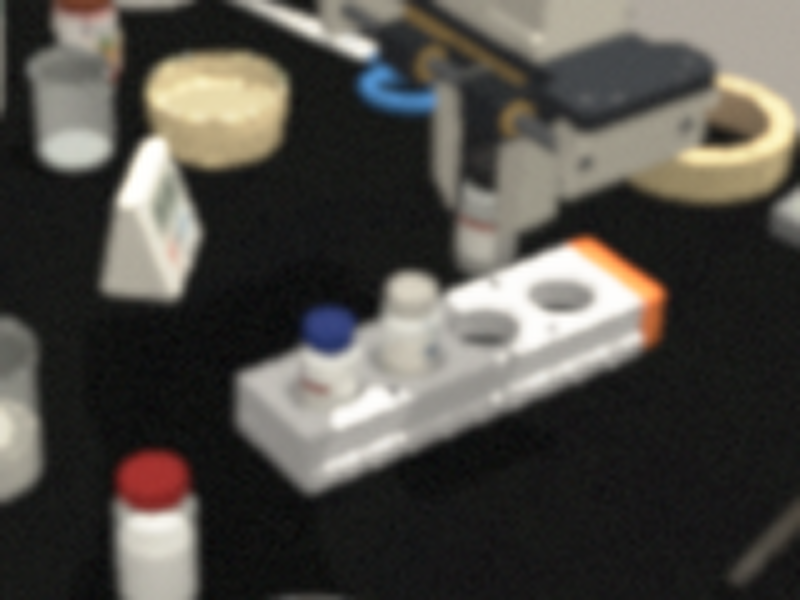

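Black is held upright at (482,225), above the third well at (487,326). I lower it.

Call:
jog_arm --motion '[[[-0.003,0,0.008,-0.004,0.002,0.005,1],[-0.003,0,0.018,-0.004,0.002,0.005,1],[-0.003,0,0.026,-0.004,0.002,0.005,1],[-0.003,0,0.032,-0.004,0.002,0.005,1],[-0.003,0,0.037,-0.004,0.002,0.005,1],[-0.003,0,0.042,-0.004,0.002,0.005,1],[-0.003,0,0.047,-0.004,0.002,0.005,1],[-0.003,0,0.051,-0.004,0.002,0.005,1],[-0.003,0,0.053,-0.004,0.002,0.005,1],[-0.003,0,0.053,-0.004,0.002,0.005,1]]]'

```text
clock: 17.5
position: [0.5197, -0.2063, 0.0383]
ee_rot: [2.575, 1.797, 0.001]
force: [0.3, 0.4, -0.1]
width: 0.284
gripper_force: 11.9
```

```bash
python3 plan.py W k .036
```

```text
t 17.5 pos [ 0.5197 -0.2063  0.0383] shift [ 0.0014 -0.0012  0.0023] turn [ 0.001  0.    -0.002] width 26.1 F [ 0.3  0.4 -0.1] grip 11.9 j7 0.37
```

Call:
jog_arm --motion '[[[0.001,-0.001,0.002,0,0,0,1],[0.001,-0.001,0.002,0,0,0,1],[0.001,-0.001,0.002,0,0,0,0.2],[0.001,-0.001,0.002,0,0,0,-0.1],[0.001,-0.001,0.002,0,0,0,-0.1],[0.001,-0.001,0.002,0,0,0,-0.1],[0.001,-0.001,-0.01,0,0,0,-0.1],[0.001,-0.001,-0.03,0,0,0,-0.1],[0.001,-0.001,-0.06,0,0,0,-0.1],[0.001,-0.001,-0.09,0,0,0,-0.1]]]'

```text
clock: 18.33
position: [0.5185, -0.2051, 0.1302]
ee_rot: [2.576, 1.797, -0.001]
force: [1.0, -0.7, 0.1]
width: 0.553
gripper_force: 0.0
```

```bash
python3 plan.py S g .12
```

```text
t 18.33 pos [ 0.5185 -0.2051  0.1302] shift [ 0.3351 -0.1072  0.0099] turn [-0.     0.001 -0.918] width 50.9 F [ 1.  -0.7  0.1] grip 0.0 j7 0.28
```

Call:
jog_arm --motion '[[[0.021,-0.007,0,0,0,-0.06,-0.2],[0.056,-0.018,0,0,0,-0.16,-0.3],[0.092,-0.029,0,0,0,-0.26,-0.3],[0.128,-0.041,0,0,0,-0.36,-0.3],[0.164,-0.052,0,0,0,-0.46,-0.3],[0.2,-0.064,0,0,0,-0.56,-0.3],[0.236,-0.076,0,0,0,-0.66,-0.3],[0.272,-0.087,0,0,0,-0.76,-0.3],[0.306,-0.098,0.005,0,0,-0.85,-0.3],[0.335,-0.107,0.01,0,0,-0.918,-0.3]]]'

```text
clock: 19.17
position: [0.5344, 0.1493, 0.1197]
ee_rot: [1.503, 2.756, 0.003]
force: [-0.0, -0.0, -0.2]
width: 0.654
gripper_force: 0.0
```

```bash
python3 plan.py S g .0345
```

```text
t 19.17 pos [0.5344 0.1493 0.1197] shift [-0.0019 -0.0024  0.0852] turn [0.003 0.001 0.007] width 60.2 F [-0.  -0.  -0.2] grip 0.0 j7 0.39
```

Call:
jog_arm --motion '[[[-0.001,-0.001,0.025,0,0,0.005,-0.3],[-0.001,-0.001,0.05,0,0,0.005,-0.3],[-0.001,-0.001,0.068,0,0,0.005,-0.3],[-0.001,-0.001,0.08,0,0,0.005,-0.3],[-0.001,-0.001,0.085,0,0,0.005,-0.2],[-0.001,-0.001,0.085,0,0,0.005,0.2],[-0.001,-0.001,0.085,0,0,0.005,1],[-0.001,-0.001,0.085,0,0,0.005,1],[-0.001,-0.001,0.085,0,0,0.005,1],[-0.001,-0.001,0.085,0,0,0.005,1]]]' --force 12

```text
clock: 20.0
position: [0.5347, 0.1451, 0.0343]
ee_rot: [1.518, 2.747, 0.002]
force: [-0.4, 0.1, -0.5]
width: 0.287
gripper_force: 7.2
```

Call:
jog_arm --motion '[[[0,0,0,0,0,0,1],[0,0,0,0,0,0,1],[0,0,0,0,0,0,1],[0,0,-0.01,0,0,0,1],[0,0,-0.025,0,0,0,1],[0,0,-0.045,0,0,0,1],[0,0,-0.065,0,0,0,1],[0,0,-0.085,0,0,0,1],[0,0,-0.095,0,0,0,1],[0,0,-0.095,0,0,0,1]]]'

```text
clock: 20.83
position: [0.5353, 0.1453, 0.1309]
ee_rot: [1.518, 2.746, 0.005]
force: [0.7, 0.2, -0.9]
width: 0.287
gripper_force: 11.9
```

```bash
python3 plan.py W g .13
```

```text
t 20.83 pos [0.5353 0.1453 0.1309] shift [-0.3159 -0.2362  0.0004] turn [ 0.005 -0.     0.911] width 26.4 F [ 0.7  0.2 -0.9] grip 11.9 j7 0.39
```

Call:
jog_arm --motion '[[[-0.016,-0.012,0,0.001,0,0.05,1],[-0.045,-0.034,0,0.002,0,0.13,1],[-0.075,-0.056,0,0.003,0,0.22,1],[-0.105,-0.078,0,0.004,0,0.305,1],[-0.135,-0.101,0,0.005,0,0.395,1],[-0.165,-0.123,0,0.005,0,0.48,1],[-0.195,-0.146,0,0.005,0,0.57,1],[-0.225,-0.168,0,0.005,0,0.655,1],[-0.256,-0.191,0,0.005,0,0.745,1],[-0.286,-0.214,0,0.005,0,0.83,1]]]'

```text
clock: 21.67
position: [0.5035, -0.2131, 0.1276]
ee_rot: [-2.503, -1.895, 0.008]
force: [1.5, 0.5, -0.7]
width: 0.286
gripper_force: 11.9
```

```bash
python3 plan.py W g .09
```

```text
t 21.67 pos [ 0.5035 -0.2131  0.1276] shift [-0.0334  0.0095  0.0377] turn [-0.004  0.003  0.075] width 26.3 F [ 1.5  0.5 -0.7] grip 11.9 j7 0.37
```

Call:
jog_arm --motion '[[[-0.015,0.005,0,0,0,0.04,1],[-0.029,0.009,0.005,0,0,0.075,1],[-0.034,0.01,0.015,0,0,0.077,1],[-0.034,0.01,0.03,0,0,0.077,1],[-0.034,0.01,0.038,0,0,0.077,1],[-0.034,0.01,0.038,0,0,0.077,1],[-0.034,0.01,0.038,0,0,0.077,1]]]'

```text
clock: 22.25
position: [0.5048, -0.2455, 0.0898]
ee_rot: [-2.567, -1.806, 0.007]
force: [0.2, -1.1, -0.0]
width: 0.286
gripper_force: 11.9
```

```bash
python3 plan.py W g .036; python3 - <<'E'
from cell import get_image
import cv2
im=get_image("scene");cv2.imwrite("pics/s9.png",cv2.resize(im[110:230,220:380,::-1],(800,600),interpolation=cv2.INTER_CUBIC))
E
```

```text
t 22.25 pos [ 0.5048 -0.2455  0.0898] shift [-0.0026 -0.0003  0.0538] turn [-0.005  0.002  0.005] width 26.3 F [ 0.2 -1.1 -0. ] grip 11.9 j7 0.4
```

View pics/s9.png

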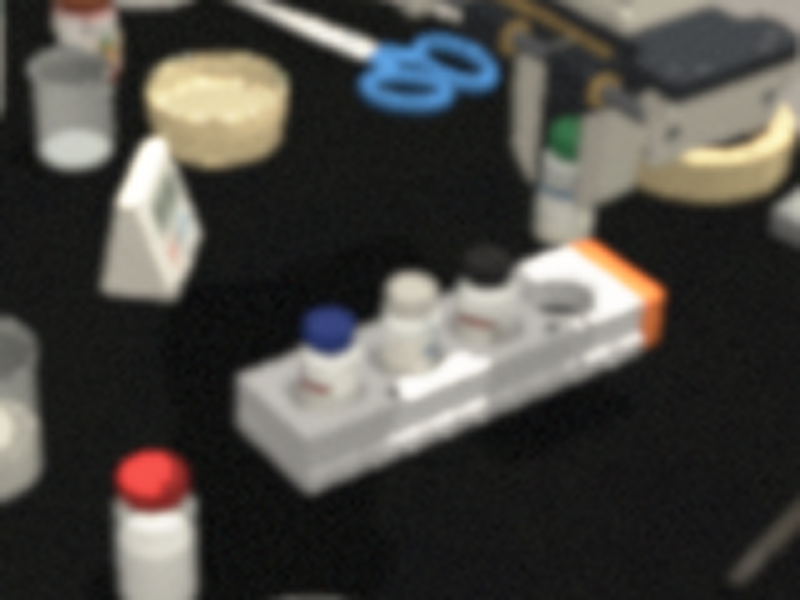

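Black is seated with its cap at (487,265). Green is upright at (563,190), above the last well at (561,297). I lower it.

Call:
jog_arm --motion '[[[-0.003,0,0.008,-0.004,0.002,0.005,1],[-0.003,0,0.017,-0.004,0.002,0.005,1],[-0.003,0,0.025,-0.004,0.002,0.005,1],[-0.003,0,0.031,-0.004,0.002,0.005,1],[-0.003,0,0.036,-0.004,0.002,0.005,1],[-0.003,0,0.041,-0.004,0.002,0.005,1],[-0.003,0,0.046,-0.004,0.002,0.005,1],[-0.003,0,0.05,-0.004,0.002,0.005,1],[-0.003,0,0.052,-0.004,0.002,0.005,1],[-0.003,0,0.052,-0.004,0.002,0.005,1]]]'

```text
clock: 23.13
position: [0.504, -0.2494, 0.0383]
ee_rot: [2.574, 1.799, 0.0]
force: [0.4, -1.1, -0.3]
width: 0.284
gripper_force: 11.9
```

```bash
python3 plan.py W g .036
```

```text
t 23.13 pos [ 0.504  -0.2494  0.0383] shift [ 0.0012 -0.0012  0.0023] turn [ 0.001  0.001 -0.001] width 26.2 F [ 0.4 -1.1 -0.3] grip 11.9 j7 0.46
```

Call:
jog_arm --motion '[[[0.001,-0.001,0.002,0,0,0,1],[0.001,-0.001,0.002,0,0,0,1],[0.001,-0.001,0.002,0,0,0,0.2],[0.001,-0.001,0.002,0,0,0,-0.1],[0.001,-0.001,0.002,0,0,0,-0.1],[0.001,-0.001,0.002,0,0,0,-0.1],[0.001,-0.001,-0.01,0,0,0,-0.1],[0.001,-0.001,-0.03,0,0,0,-0.1],[0.001,-0.001,-0.07,0,0,0,-0.1],[0.001,-0.001,-0.11,0,0,0,-0.1]]]'

```text
clock: 23.97
position: [0.5023, -0.2479, 0.15]
ee_rot: [-2.576, -1.798, 0.003]
force: [1.5, 0.2, 0.4]
width: 0.548
gripper_force: 0.0
```

Call:
jog_arm --motion '[[[0,0,-0.02,0,0,0,-0.1],[0,0,-0.04,0,0,0,-0.1],[0,0,-0.06,0,0,0,-0.1],[0,0,-0.06,0,0,0,-0.1],[0,0,-0.06,0,0,0,-0.1],[0,0,-0.06,0,0,0,-0.1]]]'

```text
clock: 24.47
position: [0.5031, -0.2478, 0.2087]
ee_rot: [2.574, 1.799, 0.001]
force: [0.2, 0.7, -0.3]
width: 0.549
gripper_force: 0.0
```

```bash
python3 - <<'E'
from cell import get_image
import cv2
im=get_image("scene");cv2.imwrite("pics/s10.png",cv2.resize(im[110:374,100:452,::-1],(800,600),interpolation=cv2.INTER_CUBIC))
E
```

```text
(no output)
```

View pics/s10.png

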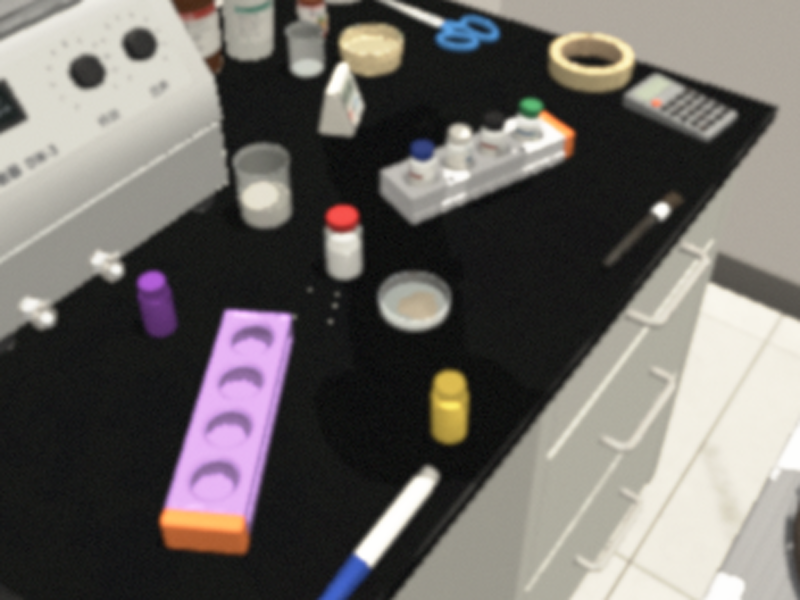

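All four vials stand seated in the measuring rack: blue (422,150), white (459,133), black (493,122) and green (530,107) at the orange end. The storage rack is empty and the bystanders have not moved.

```bash
python3 -c "
from cell import sign_off;print(sign_off())"
```

```text
the job is handed in; nothing more can be done
None
```

The job is handed in: all four vials stand upright in the measuring rack in reverse order (blue farthest from its orange end, then white, black and green), and the last camera image shows the red-capped vial, beaker, dish and timer where they were; no verdict came back.

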